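Make up the desk kit and the mail kit

TASK

Make up two kits for a new starter. Desk kit, in the three-compartment tray: the big stapler in the full-length compartment, the mouse in the larger of the other two, the carton of staples in the smaller; mail kit, in the two-compartment tray: the wide roll of packing tape in the larger compartment and the rubber stamp in the smaller. Everything sits flat on its compartment's floor, right way up, set down and not dropped; leave the mini stapler and the small tape roll where they are.

Things in the scene. Friction and masses are not known exactly. Their poses are not given: they have to be found in the camera images.
- stapler: Big (desk) stapler, black plastic and steel, loose, standing on its base: 100 long (along its x) x 32 wide (y) x 48 high; the top arm, z 26 to 48, is a solid 32 wide and is the part to grip; below it the steel magazine is narrower (21 wide). About 0.18 kg. Origin: centre of the underside; z up.
- mini_stapler: Mini stapler, the same kind but only 60 long (x) x 26 wide (y) x 38 high, loose; not part of either kit. Origin: centre of the underside; z up.
- mouse: Wireless computer mouse, black, loose, wheel uppermost: 98 long (x) x 58 wide (y) x 36 high; its sides are 58 apart up to z 26 (edges rounded by about 9), above that it narrows to 46. Grip across the 58. About 0.09 kg. Origin: centre of the underside; z up.
- stamp: Rubber stamp, loose, standing on its face: rectangular wooden foot 50 (x) x 32 (y) x 16 high with a round dark wooden handle on top, 24 in diameter from z 46 to z 70 (waist 16 in diameter at z 30), 75 high in all. About 0.06 kg. Origin: centre of the underside; z up.
- staples: Small carton of staples, brown cardboard with a pale label on top, closed and rigid, loose: 60 (x) x 36 (y) x 30 high. About 0.06 kg. Origin: centre of the underside; z up.
- wide_roll: Wide roll of brown packing tape lying flat, loose: outer diameter 66, hole 38, 48 high. About 0.12 kg. Origin: centre of the underside; z up.
- small_roll: Small narrow roll of clear tape lying flat, loose: outer diameter 46, hole 26, 18 high; not part of either kit. Origin: centre of the underside; z up.
- desk_tray: Larger plastic tray (white floor, grey walls), fixed, three compartments: 193 (x) x 164 (y), floor 4 thick, walls and dividers 4 thick, tops at z 16. Compartment insides in its frame (mm): full-length one x -92.5 to -36.5, y -78 to 78; larger of the others x -32.5 to 92.5, y -78 to 8; smaller x -32.5 to 92.5, y 12 to 78. Origin: centre of the underside; z up.
- mail_tray: Smaller plastic tray (white floor, grey walls), fixed, two compartments: 102 (x) x 168 (y), floor 4 thick, walls and divider 4 thick with their tops at z 16. Insides of the compartments in its frame (mm): larger, x -47 to 47, y -80 to 14; smaller, x -47 to 47, y 18 to 80. Origin: centre of the underside; z up.

How it is judged:
By the outcome, as a careful person would: the job done as asked, in the order asked, and still so for the second after the job is handed in, with the robot touching nothing.
It also fails if it takes over 136 s, if anything falls off the work surface, if the arm or the gripper's body presses on something with over 40 N, if the wrist force passes 120 N, or if a joint passes its speed limit or range.

ROBOT

A 6-joint arm with a two-finger parallel gripper is mounted at the origin on the work surface. World frame = base frame: x ahead of the robot, y to its left, z up, the work surface at z = 0. Lengths are in m, angles in rad, forces in N, time in s.
With the tool pointing down it reaches from about 0.35 to 0.975 m from the base axis. Payload 7.1 kg.
Tool frame: the origin (TCP) lies midway between the tips of the shut fingers; the grasp point (between the pads) lies 19 mm behind it; z points along the fingers, y is the line along which they close (so a half turn about z gives the same grasp; the last joint's range is limited). The gripper opens to 88 mm and grips with 3 to 60 N. Pads are 20 mm wide; open, the fingers measure 115 mm over their backs; the gripper's body (75 mm by 178 mm) begins 61 mm behind the grasp point.
Start: joints at [-1.239, 0.423, 1.63, -0, 1.089, -0.019], TCP at [0.215, -0.587, 0.223] pointing down, gripper open.
Joint ranges: [-3, 3], [-0.9, 2.11], [0.09, 2.58], [-1.31, 4.45], [0.11, 2.69], [-2.54, 2.54]. Speed limits (rad/s): [2.39, 2.39, 3.01, 3.14, 3.14, 3.14].

INTERFACE

Orientations are given as a rotation vector (axis times angle).
In Python, from bench import arm gives the robot as it stands.
- The arm moves only by the tool carry_out, never from a script. Its argument "targets" is a list of rows, each a list of 4 numbers: the shift along the tool's x, y, z in mm, then the turn about the tool's z in degrees. In form: [[tx, ty, tz, twist], ...]. A call has exactly 5 rows; each row is the pose to reach, as a shift and turn from the pose commanded when the call began, along the tool's axes at that moment; what a row does not reach only later rows make up. A row lasts 1/8 s, in which the tool goes at most 62.5 mm and 10.7 degrees, less where a joint would pass 70% of its speed; a pose out of reach is approached as far as the arm can. A call with a gripper value outside its range is refused whole. "hand" is the finger opening in mm, from 0 to 87.8, set as the call begins (left out, the last holds). The fingers move at their own pace and stop on an object; "grip_force" is the grip in N (left out, the last holds). Time passes only in rows, so rows that repeat a pose let the fingers close, or fill a call up. It gives the time, the measured TCP pose, the force, the opening and the grip force at its end, in the units of the state.
- arm.sense(): the state, without advancing time (a new reading comes with each control period).
- arm.read_camera(name): name is "scene" or "top" or "wrist"; returns a dict with "frame" (384x512x3 uint8, blue, green, red), "fx", "fy", "cx", "cy" (pixels), "T" (4x4, takes a point from camera to world coordinates); the wrist camera has in their place "hand_eye" (4x4, takes a point from camera to tool coordinates, whose origin is the TCP and whose axes are the flange's). Camera axes: x right, y up, looking along -z (the intrinsics and any distortion apply to the point x, -y, -z); pixel columns grow to the right and rows downward; lengths in m; the calibration is good to about 2 mm. A picture is of the moment at which its call begins: read the wrist's pose just before it. There is no depth.
- arm.sign_off(): hands the job in; it is judged then, once.
The state is a dict: "time_s": time; "qpos": joint angles; "dq": joint speeds; "tau": joint torques, N m; "tcp_pos": TCP position; "tool_rot": TCP orientation; "force": force on the tool from outside, world axes, zero at the start; "moment": the same for the moment, N m; "width": finger opening in m; "grip_force": force on a finger pad.
Only numpy, scipy, OpenCV 4.12 (cv2) and the standard library are available. Lean on these libraries where they do the work, as an engineer would, in place of code of your own. Each camera call takes 0.05 s, during which the arm holds its last target. There are 200 camera calls.

## Working session

There is one attempt and no reset: what is moved stays moved. The work goes in short steps, Python scripts to look and compute and a tool call to move; the robot and the scene stay as the last step left them, time stands still between calls to the robot, and variables do not carry over. Pictures are saved under pics/ and viewed, at most 14 in all, crops included, and the job is handed in when it is done.

Besides the shell and the picture viewer there is one more tool, called in YAML: its name, and indented under it one key for each argument. carry_out: Moves the arm, as the interface text tells. Its arguments: {"type":"object","properties":{"targets":{"type":"array","items":{"type":"array","items":{"type":"number"}}},"hand":{"type":"number"},"grip_force":{"type":"number"}},"required":["targets"]}

```bash
mkdir -p pics; ls; python3 - <<'E'
from bench import arm
import cv2,numpy as np
s=arm.sense();print(s)
for n in("top","scene"):
    c=arm.read_camera(n);cv2.imwrite(f"pics/{n}0.png",c["frame"]);print(n,{k:(np.round(v,4).tolist() if k!="frame" else v.shape) for k,v in c.items()})
c=arm.read_camera("wrist");print(np.round(c["hand_eye"],4).tolist(),c["fx"],c["cx"],c["cy"],c.keys())
E
```

```text
pics
{'time_s': 0.0, 'qpos': array([-1.23900868e+00,  4.23861056e-01,  1.63064249e+00,  1.24224360e-05,
        1.08860383e+00, -1.90006491e-02]), 'dq': array([ 0.00020565, -0.00123286,  0.00051622, -0.00020956, -0.00053911,
        0.00013025]), 'tau': array([ 1.86118043e-03, -5.44620788e+01, -2.73661172e+01,  6.44919556e-02,
        2.28553283e-02, -1.22410888e-04]), 'tcp_pos': array([ 0.21462692, -0.5864241 ,  0.22190774]), 'tool_rot': array([-3.09192042e+00, -5.47925841e-01,  3.53355889e-04]), 'force': array([ 0.64609414, -0.4077784 ,  0.60240036]), 'moment': array([-0.04357369, -0.00740743, -0.00180287]), 'grip_force': 0.0, 'width': 0.08767964456663155}
top {'frame': (384, 512, 3), 'fx': 455.8236, 'fy': 455.8236, 'cx': 250.8387, 'cy': 193.0386, 'T': [[0.028, 0.996, -0.0851, 0.4519], [-0.9996, 0.0285, 0.0051, -0.0009], [0.0075, 0.0849, 0.9964, 1.1179], [0.0, 0.0, 0.0, 1.0]]}
scene {'frame': (384, 512, 3), 'fx': 459.4787, 'fy': 459.4787, 'cx': 261.0154, 'cy': 187.2725, 'T': [[-0.7161, -0.4811, 0.5057, 1.0345], [0.6978, -0.4795, 0.5321, 0.492], [-0.0136, 0.7339, 0.6791, 0.6997], [0.0, 0.0, 0.0, 1.0]]}
[[-0.0007, 0.9676, 0.2524, 0.0694], [1.0, 0.0007, 0.0002, -0.0004], [-0.0, 0.2524, -0.9676, -0.1636], [0.0, 0.0, 0.0, 1.0]] 335.73966840973804 265.49708362592975 190.36998712236206 dict_keys(['frame', 'fx', 'fy', 'cx', 'cy', 'hand_eye'])
```

View pics/top0.png

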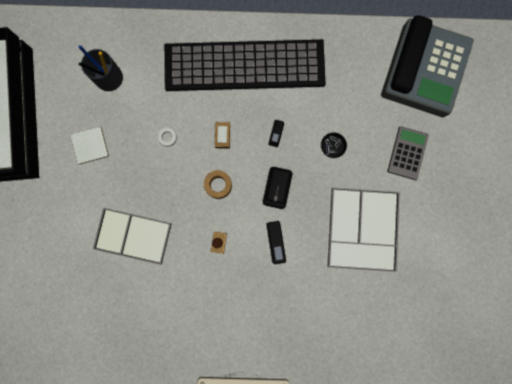

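View pics/scene0.png

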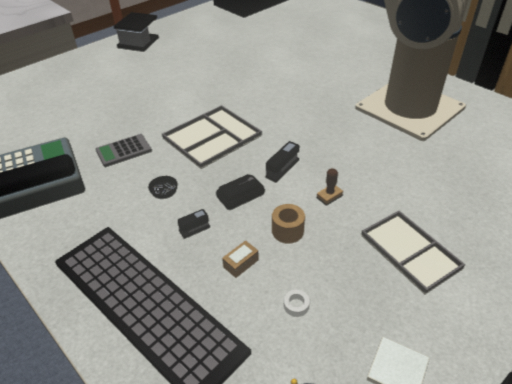

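Top view shows: stapler (276,242), mouse (278,188), mini stapler (276,133), staples (222,135), wide roll (218,184), small roll (167,137), stamp (219,242), desk tray (363,230), mail tray (133,236). In the scene view the same things stand at stapler (283,160), mouse (241,191), staples (240,258), roll (288,223), stamp (331,186), desk tray (212,136), mail tray (411,249).

```bash
cat > h.py <<'E'
import cv2,numpy as np
from scipy.spatial.transform import Rotation as R
from bench import arm
def cam(name):
    s=arm.sense(); c=arm.read_camera(name)
    if name=="wrist":
        T=np.eye(4);T[:3,:3]=R.from_rotvec(s["tool_rot"]).as_matrix();T[:3,3]=s["tcp_pos"]
        c["T"]=T@c["hand_eye"]
    return c
def ray(c,p):
    p=np.atleast_2d(p).astype(float)
    d=np.c_[(p[:,0]-c["cx"])/c["fx"],-(p[:,1]-c["cy"])/c["fy"],-np.ones(len(p))]@c["T"][:3,:3].T
    return c["T"][:3,3],d/np.linalg.norm(d,axis=1)[:,None]
def plane(c,p,z):
    o,d=ray(c,p);return o+d*((z-o[2])/d[:,2])[:,None]
def tri(obs):
    """least-squares point from [(cam,pixel),...]; returns point and miss (mm)"""
    A=np.zeros((3,3));b=np.zeros(3);L=[]
    for c,p in obs:
        o,d=ray(c,p);M=np.eye(3)-np.outer(d[0],d[0]);A+=M;b+=M@o;L.append((M,o))
    x=np.linalg.solve(A,b);return x,[round(1e3*np.linalg.norm(M@(x-o)),1) for M,o in L]
def mask(f,kind):
    h=cv2.cvtColor(f,cv2.COLOR_BGR2HSV).astype(int)
    if kind=="dark":m=h[...,2]<75
    elif kind=="grey":m=h[...,2]<105
    elif kind=="brown":m=(h[...,1]>90)&(h[...,0]<30)
    elif kind=="white":m=(h[...,2]>185)
    return m.astype(np.uint8)*255
def blobs(m,lo=60,hi=1e5,box=None):
    out=[]
    for k in cv2.findContours(m,cv2.RETR_EXTERNAL,cv2.CHAIN_APPROX_NONE)[0]:
        a=cv2.contourArea(k)
        if lo<a<hi:
            k=cv2.convexHull(k);r=cv2.minAreaRect(k)
            out.append((a,r,k))
    return out
E
python3 - <<'E'
from h import *
for n in("top","scene"):
    c=cam(n)
    for kind in("dark","grey","brown","white"):
        for a,r,k in blobs(mask(c["frame"],kind),40,9000):
            print(n,kind,int(a),np.round(r[0],1),np.round(r[1],1),round(r[2],1))
    f=c["frame"];print([f[y,x].tolist() for x,y in ([(345,215),(363,260),(300,300),(110,232)] if n=="top" else [(225,125),(190,130),(60,150)])])
E
```

```text
top dark 64 [216.5 242.5] [9. 9.] 90.0
top dark 522 [275.9 242.2] [42.1 13.7] 81.0
top dark 854 [277.2 187.4] [23.3 39.6] 12.1
top dark 474 [333.5 145. ] [24. 25.] 90.0
top dark 228 [276.1 132.9] [10.1 26. ] 14.9
top dark 1140 [99.5 67. ] [53. 29.] 45.0
top dark 7356 [244.4  64.7] [ 47.4 160.1] 88.4
top dark 3776 [ 19. 104.] [154.  38.] 90.0
top dark 2534 [427.7  64.4] [71.2 90.1] 18.4
top grey 81 [217. 243.] [10. 10.] 90.0
top grey 554 [275.8 242.2] [42.7 14.3] 81.0
top grey 43 [ 99.2 228.4] [ 2.6 40.5] 13.0
top grey 91 [395.8 231.5] [ 2.7 77.1] 2.2
top grey 45 [329.9 227. ] [ 1.6 78.1] 2.9
top grey 896 [277.  187.3] [24.2 40.3] 12.1
top grey 503 [333.5 144.5] [25. 25.] 90.0
top grey 1368 [407.2 152.9] [30.8 48. ] 14.8
top grey 253 [275.9 133. ] [10.9 26.8] 15.3
top grey 1201 [99.3 66.8] [55.2 30.4] 45.0
top grey 7484 [244.1  64.9] [ 48.1 161.1] 88.4
top grey 3907 [ 19.5 104. ] [154.  39.] 90.0
top brown 219 [218.4 242. ] [12.5 19.8] 8.7
top brown 553 [217.5 184. ] [26. 27.] 90.0
top brown 321 [222.  134.5] [14. 25.] 0.0
top brown 79 [102.5  61.9] [23.3  5.3] 76.0
top white 135 [244
[... 3214 characters left out ...]
scene white 46 [363.9 245.6] [23.6  7.6] 41.6
scene white 41 [ 40.  233.5] [10.6 17.7] 45.0
scene white 1352 [398.5 238. ] [51.9 34.2] 42.3
scene white 846 [ 19.5 240.5] [55. 39.] 90.0
scene white 798 [237.9 230.3] [38.  55.9] 63.4
scene white 43 [193.5 187.5] [11.2  7.6] 63.4
scene white 4562 [119.2 189. ] [144.3 113. ] 22.0
scene white 54 [257.8 158.5] [25.8 10.7] 75.3
scene white 87 [158.2 150.5] [11.8 23. ] 53.1
scene white 535 [212.8 147.1] [14.  46.7] 62.4
scene white 665 [193.3 133.1] [17.4 47.9] 63.4
scene white 469 [231.8 124.2] [45.5 12.8] 33.7
scene white 4346 [467. 175.] [178.  88.] 90.0
scene white 83 [291.    3.5] [ 7. 20.] 90.0
[[196, 214, 216], [195, 213, 216], [72, 111, 63]]
```

```bash
python3 - <<'E'
from h import *
t,s=cam("top"),cam("scene")
P={"stapler":((275.9,242.2),(282.1,161.1)),"mouse":((277.1,187.4),(239.7,190.8)),"rollTop":((217.5,184),(288,215.5)),
"staplesTop":((222,134.2),(239.9,253.4)),"stampfoot":((218.4,242),(329.4,193.5)),"D_full":((362,255.6),(231.8,124.2)),"D_large":((378.3,218),(193.3,133.1)),
"D_small":((345.5,215.8),(212.8,147.1)),"M_large":((145.6,238.7),(398.5,238)),"M_small":((112.6,231.1),(430.2,265.7))}
for n,(a,b) in P.items():
    x,m=tri([(t,a),(s,b)]);print(n,np.round(x*1e3,1),m)
for kind,z,sel in(("white",.004,lambda r:r[0][1]>190),("dark",.02,lambda r:120<r[0][1]<245 and 270<r[0][0]<300),("brown",.03,lambda r:r[0][1]>120)):
    for a,r,k in blobs(mask(t["frame"],kind),80,2000):
        if sel(r):
            w=plane(t,cv2.boxPoints(r),z)[:,:2]*1e3
            rr=cv2.minAreaRect(w.astype(np.float32));print(kind,np.round(r[0]),np.round(rr[0],1),np.round(rr[1],1),round(rr[2],1))
E
```

```text
stapler [429.7 -70.6  18.5] [np.float64(0.8), np.float64(0.8)]
mouse [562.7 -70.9  12. ] [np.float64(1.0), np.float64(1.0)]
rollTop [563.5  72.9  41.1] [np.float64(0.5), np.float64(0.5)]
staplesTop [687.2  67.   25.8] [np.float64(0.8), np.float64(0.8)]
stampfoot [425.7  68.5   5.4] [np.float64(0.3), np.float64(0.3)]
D_full [ 402.3 -280.2    5.7] [np.float64(0.2), np.float64(0.2)]
D_large [ 495.8 -321.     4.3] [np.float64(1.4), np.float64(1.4)]
D_small [ 498.6 -240.3    4.8] [np.float64(1.1), np.float64(1.1)]
M_large [428.4 245.8   4.7] [np.float64(0.4), np.float64(0.4)]
M_small [444.7 326.1   5.1] [np.float64(0.1), np.float64(0.1)]
white [243. 382.] [98.7 -0.6] [  6.9 184.8] 1.5
white [362. 256.] [ 402.5 -281.1] [150.9  52.2] 87.8
white [146. 239.] [428.8 245.8] [88.3 91.7] 78.9
white [113. 231.] [444.8 326.6] [55.2 91. ] 78.8
white [378. 218.] [ 495.1 -320.1] [ 79.9 123.2] 87.8
white [345. 216.] [ 498.1 -239.6] [ 60.5 122.4] 87.9
dark [276. 242.] [429.5 -69.9] [100.3  32.9] 10.4
dark [277. 187.] [561.4 -70.1] [56.7 96.3] 79.4
dark [276. 133.] [695.1 -64.1] [24.8 64.5] 76.6
brown [218. 242.] [426.1  67.1] [29.8 46.9] 83.1
brown [218. 184.] [564.4  74.1] [62.7 65. ] 1.7
brown [222. 134.] [685.1  67.3] [61.5 34. ] 1.8
```

```bash
cat >> h.py <<'E'
def pose():
    s=arm.sense();M=R.from_rotvec(s["tool_rot"]).as_matrix()
    return s,M,np.degrees(np.arctan2(M[1,1],M[0,1]))
def go(x,y,z,yaw):
    """mm and degrees (yaw of tool y, half turns equal): shift in tool axes and twist"""
    s,M,a=pose()
    d=M.T@(np.array([x,y,z])-1e3*s["tcp_pos"]);tw=-((yaw-a+90)%180-90)
    print("t",round(s["time_s"],2),"tcp",np.round(1e3*s["tcp_pos"],1),"yaw",round(a,1),"q6",round(s["qpos"][5],2),"w",round(1e3*s["width"],1),"| shift",np.round(d,1),"twist",round(tw,1))
E
python3 -c "
from h import *
go(430,-70,220,-79.6)"
```

```text
t 0.35 tcp [ 214.8 -586.8  222.5] yaw -69.9 q6 -0.02 w 87.7 | shift [ 379.8 -411.4    2.6] twist 9.7
```

carry_out:
  targets:
    - [38,-41,0,0]
    - [76,-82,0,0]
    - [114,-123,0,0]
    - [152,-164,0,0]
    - [190,-206,0,0]
  hand: 60

```text
time_s: 0.98
tcp_pos: [0.323, -0.3267, 0.2229]
tool_rot: [3.093, 0.547, 0.001]
force: [0.9, -0.1, -0.2]
width: 0.0601
grip_force: 0.0
```

carry_out:
  targets:
    - [40,-43,0,2]
    - [80,-86,0,4]
    - [120,-130,0,6]
    - [160,-173,0,8]
    - [190,-206,0,9.7]

```text
time_s: 1.6
tcp_pos: [0.4308, -0.0673, 0.223]
tool_rot: [3.128, 0.285, 0.001]
force: [-0.3, -0.4, -0.0]
width: 0.06
grip_force: 0.0
```

```bash
python3 - <<'E'
from h import *
go(430,-70,120,-79.6)
c=cam("wrist");cv2.imwrite("pics/w1.png",c["frame"])
for a,r,k in blobs(mask(c["frame"],"dark"),500):
    w=plane(c,cv2.boxPoints(r),.04)[:,:2]*1e3
    rr=cv2.minAreaRect(w.astype(np.float32));print(int(a),np.round(r[0]),np.round(r[1]),np.round(rr[0],1),np.round(rr[1],1),round(rr[2],1))
E
```

```text
t 1.6 tcp [430.8 -67.3 223. ] yaw -79.6 q6 1.21 w 60.0 | shift [ -1.3   2.5 103. ] twist 0.0
63940 [256. 288.] [190. 511.] [283.6 -80.9] [246.7 640.8] 10.4
772 [131. 152.] [25. 41.] [425.   74.4] [25.6 46. ] 30.1
2861 [266. 168.] [96. 31.] [432.2 -67.6] [102.4  33.7] 10.4
793 [ 28. 120.] [106.  40.] [437.  179.6] [109.5  42.7] 11.0
765 [433. 131.] [ 61. 125.] [ 499.3 -228.8] [ 67.6 127.5] 87.9
731 [389. 146.] [  6. 176.] [ 474.4 -187.3] [  6.2 178.7] 88.0
5173 [291.  39.] [ 58. 102.] [559.8 -66.4] [57.4 92.1] 79.3
764 [165.  29.] [31. 63.] [548.5  52.1] [27.3 61.3] 48.1
```

View pics/w1.png

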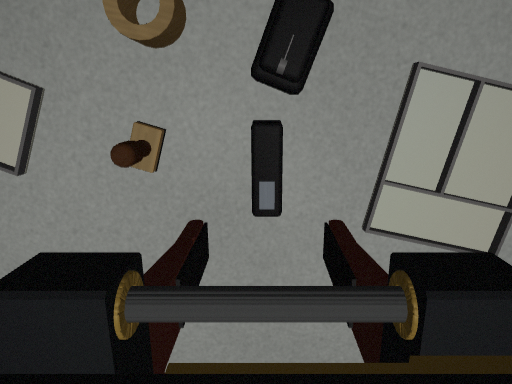

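The wrist view shows the stapler centred at (266,168) with its grey window at its lower end, mouse at (291,39), stamp at (140,148) and the desk tray on the right. I'll go lower and take a second view for height and position.

carry_out:
  targets:
    - [0,0,20,0]
    - [0,1,45,0]
    - [0,1,70,0]
    - [0,1,90,0]
    - [0,1,90,0]

```text
time_s: 2.28
tcp_pos: [0.4293, -0.0703, 0.1317]
tool_rot: [-3.128, -0.285, 0.004]
force: [-1.5, 0.2, 0.1]
width: 0.0597
grip_force: 0.0
```

```bash
python3 - <<'E'
from h import *
go(431,-69,27,-79.6)
c=cam("wrist");cv2.imwrite("pics/w2.png",c["frame"])
for a,r,k in blobs(mask(c["frame"],"dark"),1500,20000):
    w=plane(c,cv2.boxPoints(r),.048)[:,:2]*1e3
    rr=cv2.minAreaRect(w.astype(np.float32));print(int(a),np.round(r[0]),np.round(r[1]),np.round(rr[0],1),np.round(rr[1],1),round(rr[2],1))
E
```

```text
t 2.27 tcp [429.3 -70.3 131.7] yaw -79.6 q6 1.2 w 59.7 | shift [  2.2  -0.8 104.7] twist 0.0
1764 [ 78. 166.] [35. 67.] [426.6  72.7] [25.4 55.8] 33.0
5123 [264. 186.] [128.  43.] [434.2 -67.1] [100.4  34.3] 10.4
6284 [289.  32.] [ 78. 100.] [544.9 -64. ] [54.  63.8] 79.3
```

View pics/w2.png

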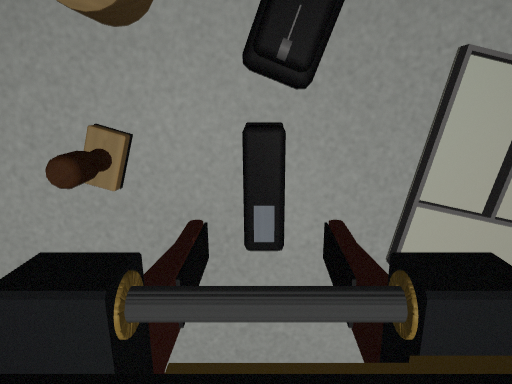

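Wrist view 2: stapler top from (264,123) to (264,250), window at about (264,224), fingers clear on both sides. Triangulating its window and far edge for the height.

```bash
cat >> h.py <<'E'
def still(png,tcp,rotv):
    c=arm.read_camera("wrist");c["frame"]=cv2.imread(png);T=np.eye(4)
    T[:3,:3]=R.from_rotvec(rotv).as_matrix();T[:3,3]=tcp;c["T"]=T@c["hand_eye"];return c
E
python3 - <<'E'
from h import *
a=still("pics/w1.png",[.4308,-.0673,.223],[3.128,.285,.001]);b=still("pics/w2.png",[.4293,-.0703,.1317],[-3.128,-.285,.004])
pts=[]
for c in(a,b):
    f=c["frame"][110:252,235:300].astype(int)
    m=((f.sum(2)>240)&(f.sum(2)<450)&(f[...,0]>f[...,2]+8)).astype(np.uint8)*255
    q=sorted(blobs(m,150),key=lambda t:-t[0]);r=q[0][1];win=np.array(r[0])+[235,110]
    k=[x for x in blobs(mask(c["frame"],"dark"),2500,6000) if abs(x[1][0][0]-265)<8][0][2].reshape(-1,2)
    top=[(k[k[:,1]<k[:,1].min()+25][:,0].min()+k[k[:,1]<k[:,1].min()+25][:,0].max())/2,k[:,1].min()]
    pts.append((win,top));print(win,top,r[1])
T,S=cam("top"),cam("scene")
for i in(0,1):print(np.round(1e3*tri([(a,pts[0][i]),(b,pts[1][i])])[0],1),[np.round(1e3*plane(c,p[i],.048)[0],1).tolist() for c,p in zip((a,b),pts)])
E
```

```text
[266.5 195. ] [np.float64(266.5), np.int32(120)] (26.0, 15.0)
[263.5 223.5] [np.float64(263.5), np.int32(122)] (35.0, 19.0)
[408.1 -72.   50.9] [[407.4, -72.2, 48.0], [407.1, -72.1, 48.0]]
[481.3 -58.6   9.2] [[483.0, -58.3, 48.0], [483.7, -58.2, 48.0]]
```

carry_out:
  targets:
    - [2,-1,25,0]
    - [2,-1,55,0]
    - [2,-1,85,0]
    - [2,-1,104,0]
    - [2,-1,112,0]

```text
time_s: 3.15
tcp_pos: [0.4321, -0.0691, 0.0203]
tool_rot: [-3.129, -0.285, 0.001]
force: [1.0, -0.6, -0.4]
width: 0.0598
grip_force: 0.0
```

carry_out:
  targets:
    - [0,0,0,0]
    - [0,0,0,0]
    - [0,0,0,0]
    - [0,0,0,0]
    - [0,0,0,0]
  hand: 0
  grip_force: 25

```text
time_s: 3.78
tcp_pos: [0.4326, -0.0691, 0.0214]
tool_rot: [3.128, 0.285, 0.002]
force: [-1.0, 0.5, 6.8]
width: 0.032
grip_force: 25.0
```

```bash
python3 -c "
from h import *
go(431,-69,110,-79.6)"
```

```text
t 3.77 tcp [432.6 -69.1  21.4] yaw -79.6 q6 1.2 w 32.0 | shift [ -1.4  -0.4 -88.6] twist -0.0
```

carry_out:
  targets:
    - [0,0,-12,0]
    - [0,0,-30,0]
    - [0,0,-52,0]
    - [0,0,-72,0]
    - [0,0,-80,0]

```text
time_s: 4.4
tcp_pos: [0.4325, -0.0691, 0.1021]
tool_rot: [3.128, 0.285, 0.003]
force: [0.4, -0.9, -1.2]
width: 0.0318
grip_force: 25.0
```

```bash
python3 -c "
from h import *
go(402.3,-280.5,100,-2.2)"
```

```text
t 4.4 tcp [432.5 -69.1 102.1] yaw -79.6 q6 1.2 w 31.8 | shift [-67.9 202.4   2.1] twist -77.4
```

carry_out:
  targets:
    - [-8,24,0,-8]
    - [-18,54,0,-17]
    - [-28,84,0,-26]
    - [-38,114,0,-35]
    - [-48,144,0,-44]

```text
time_s: 5.03
tcp_pos: [0.4103, -0.2202, 0.1005]
tool_rot: [-2.79, -1.443, 0.001]
force: [-0.5, -0.4, -1.9]
width: 0.0319
grip_force: 25.0
```

```bash
python3 -c "
from h import *
go(402.3,-280.5,100,-2.2)"
```

```text
t 5.03 tcp [ 410.3 -220.2  100.5] yaw -35.3 q6 0.1 w 31.9 | shift [-53.8  28.4   0.5] twist -33.1
```

carry_out:
  targets:
    - [-14,7,0,-9]
    - [-28,15,0,-18]
    - [-42,22,0,-27]
    - [-54,28,0,-33]
    - [-54,28,0,-33]

```text
time_s: 5.65
tcp_pos: [0.4018, -0.28, 0.1005]
tool_rot: [-2.273, -2.168, 0.0]
force: [0.2, 0.6, -2.0]
width: 0.0319
grip_force: 25.0
```

```bash
python3 - <<'E'
from h import *
go(402.3,-280.5,25,-2.2)
c=cam("wrist");t=cam("top");s=cam("scene")
cv2.imwrite("pics/p1.png",np.vstack([c["frame"][:250],cv2.resize(s["frame"][60:240,120:360],(512,340))]))
E
```

```text
t 5.65 tcp [ 401.8 -280.   100.5] yaw -2.7 q6 -0.59 w 31.9 | shift [-0.5  0.5 75.5] twist -0.5
```

View pics/p1.png

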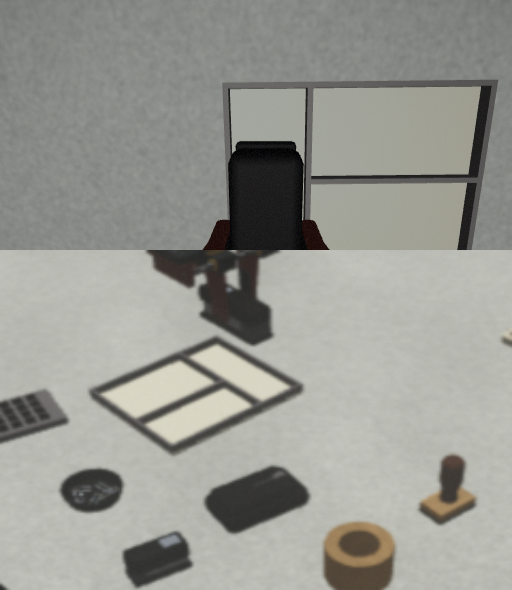

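The stapler hangs centred at wrist column 266, between the compartment walls at columns 230 and 306. Lowering it.

carry_out:
  targets:
    - [0,0,20,0]
    - [0,0,42,0]
    - [0,0,60,0]
    - [0,0,68,0]
    - [0,0,71,0]

```text
time_s: 6.42
tcp_pos: [0.4021, -0.2792, 0.0295]
tool_rot: [-2.271, -2.17, 0.0]
force: [-0.2, -0.6, -1.0]
width: 0.0319
grip_force: 25.0
```

carry_out:
  targets:
    - [0,0,1,0]
    - [0,0,2,0]
    - [0,0,3,0]
    - [0,0,4,0]
    - [0,0,4,0]

```text
time_s: 7.05
tcp_pos: [0.4021, -0.2796, 0.0257]
tool_rot: [-2.271, -2.17, -0.0]
force: [-0.5, -0.7, -1.6]
width: 0.0317
grip_force: 25.0
```

carry_out:
  targets:
    - [0,0,0.4,0]
    - [0,0,0.8,0]
    - [0,0,1.2,0]
    - [0,0,1.5,0]
    - [0,0,1.5,0]

```text
time_s: 7.68
tcp_pos: [0.4022, -0.2796, 0.0254]
tool_rot: [2.271, 2.17, 0.0]
force: [-4.0, 1.8, 16.9]
width: 0.0317
grip_force: 25.0
```

carry_out:
  targets:
    - [0,0,-0.8,0]
    - [0,0,-0.8,0]
    - [0,0,-0.8,0]
    - [0,0,-0.8,0]
    - [0,0,-0.8,0]
  hand: 50

```text
time_s: 8.3
tcp_pos: [0.4021, -0.2795, 0.0249]
tool_rot: [-2.271, -2.17, 0.0]
force: [1.0, 0.3, -0.9]
width: 0.0501
grip_force: 0.0
```

carry_out:
  targets:
    - [0,0,-10,0]
    - [0,0,-30,0]
    - [0,0,-60,0]
    - [0,0,-90,0]
    - [0,0,-120,0]

```text
time_s: 8.93
tcp_pos: [0.4021, -0.2795, 0.1466]
tool_rot: [2.271, 2.17, 0.0]
force: [0.6, 0.2, -0.8]
width: 0.05
grip_force: 0.0
```

```bash
python3 - <<'E'
from h import *
go(562,-70,160,-100.6)
c=cam("top");
for a,r,k in blobs(mask(c["frame"],"dark"),200,1000):
    print(np.round(r[0]),np.round(r[1]),np.round(1e3*plane(c,r[0],.028)[0],1))
E
```

```text
t 8.93 tcp [ 402.1 -279.5  146.6] yaw -2.6 q6 -0.59 w 50.0 | shift [216.5 150.3 -13.4] twist -82.0
[277. 187.] [23. 40.] [560.5 -69.3  28. ]
[334. 145.] [24. 25.] [ 667.6 -203.6   28. ]
[276. 133.] [10. 26.] [693.  -63.4  28. ]
```

carry_out:
  targets:
    - [30,20,-13,-9]
    - [60,40,-13,-18]
    - [90,60,-13,-27]
    - [120,80,-13,-36]
    - [150,100,-13,-45]
  hand: 86

```text
time_s: 9.6
tcp_pos: [0.5094, -0.1332, 0.1584]
tool_rot: [1.26, 2.877, 0.0]
force: [-0.3, -0.0, -0.5]
width: 0.0857
grip_force: 0.0
```

```bash
python3 - <<'E'
from h import *
go(562,-70,150,79.4)
E
```

```text
t 9.6 tcp [ 509.4 -133.2  158.4] yaw 42.7 q6 -1.02 w 85.7 | shift [10.8 81.5  8.4] twist -36.7
```

carry_out:
  targets:
    - [3,20,2,-9]
    - [6,41,4,-18]
    - [9,62,6,-27]
    - [11,81,8,-36.5]
    - [11,81,8,-36.5]

```text
time_s: 10.22
tcp_pos: [0.5616, -0.0708, 0.1501]
tool_rot: [0.304, 3.127, -0.0]
force: [0.2, -0.3, 0.4]
width: 0.0859
grip_force: 0.0
```

```bash
python3 - <<'E'
from h import *
go(562,-70,14,79.4)
c=cam("wrist");cv2.imwrite("pics/w3.png",c["frame"])
for a,r,k in blobs(mask(c["frame"],"dark"),1000,30000):
    w=plane(c,cv2.boxPoints(r),.018)[:,:2]*1e3
    rr=cv2.minAreaRect(w.astype(np.float32));print(int(a),np.round(r[0]),np.round(r[1]),np.round(rr[0],1),np.round(rr[1],1),round(rr[2],1))
E
```

```text
t 10.22 tcp [561.6 -70.8 150.1] yaw 78.9 q6 -1.52 w 85.9 | shift [ -0.2   0.9 136.1] twist -0.5
1310 [449. 161.] [37. 50.] [576.6  94.1] [35.4 45.9] 60.9
6569 [268. 180.] [105.  65.] [563.9 -68.6] [61.3 97.6] 78.8
1345 [412. 144.] [44. 80.] [555.7  62.2] [41.8 69.9] 57.3
1420 [ 64. 147.] [154.  77.] [ 501.8 -240.4] [ 74.  139.7] 87.8
1513 [101. 106.] [222.   8.] [ 477.6 -195.3] [  8.  181.4] 87.5
2158 [24. 32.] [63. 48.] [ 402.8 -238.5] [39.1 54. ] 69.4
```

View pics/w3.png

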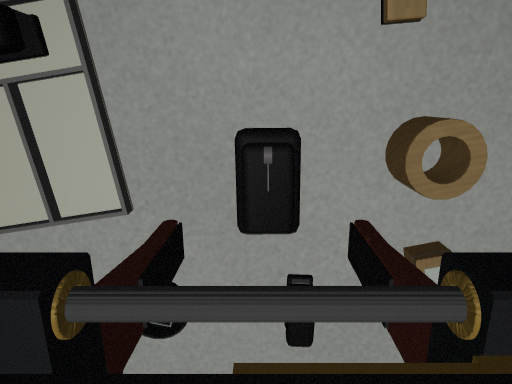

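The mouse is at (268,180), upright, centred between the open fingers. Descending.

carry_out:
  targets:
    - [1,-0.5,30,-0.5]
    - [1,-0.5,65,-0.5]
    - [1,-0.5,100,-0.5]
    - [1,-0.5,125,-0.5]
    - [1,-0.5,137,-0.5]

```text
time_s: 10.9
tcp_pos: [0.5589, -0.0723, 0.0119]
tool_rot: [-0.295, -3.126, -0.0]
force: [0.2, -0.4, 0.6]
width: 0.0861
grip_force: 0.0
```

carry_out:
  targets:
    - [0,0,0,0]
    - [0,0,0,0]
    - [0,0,0,0]
    - [0,0,0,0]
    - [0,0,0,0]
  hand: 0
  grip_force: 15

```text
time_s: 11.52
tcp_pos: [0.5609, -0.0719, 0.014]
tool_rot: [0.29, 3.126, -0.0]
force: [-1.6, 0.1, 7.1]
width: 0.0577
grip_force: 15.0
```

carry_out:
  targets:
    - [0,0,-2,0]
    - [0,0,-4,0]
    - [0,0,-12,0]
    - [0,0,-30,0]
    - [0,0,-40,0]

```text
time_s: 12.15
tcp_pos: [0.5609, -0.0719, 0.0547]
tool_rot: [0.29, 3.126, -0.0]
force: [0.0, -0.1, -0.2]
width: 0.0579
grip_force: 15.0
```

```bash
python3 - <<'E'
from h import *
go(495.3,-320.5,90,87.8)
s=cam("scene")
cv2.imwrite("pics/p2.png",cv2.resize(s["frame"][80:260,120:360],(720,540)))
E
```

```text
t 12.15 tcp [560.9 -71.9  54.7] yaw 79.4 q6 -1.53 w 57.9 | shift [  18.7 -256.4  -35.4] twist -8.4
```

View pics/p2.png

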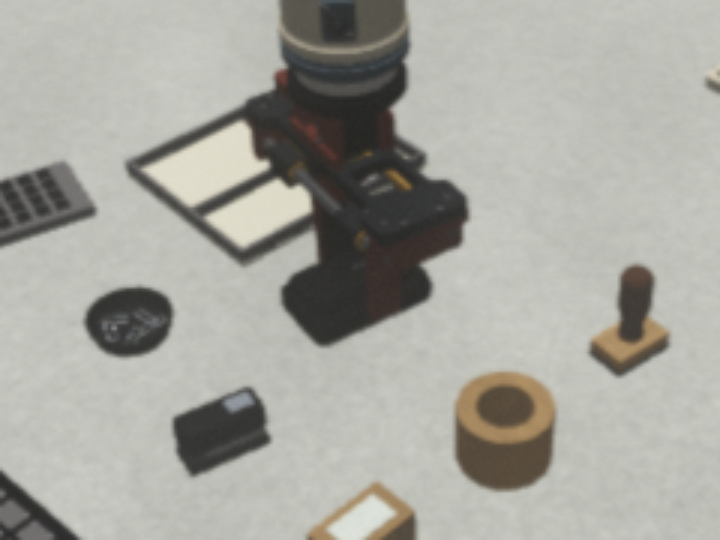

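The mouse is lifted and level in the fingers, near (360,300) in the crop. Carrying it over.

carry_out:
  targets:
    - [2,-24,-15,0]
    - [4,-60,-35,-2]
    - [7,-100,-36,-4]
    - [11,-145,-36,-6]
    - [14,-190,-36,-8]

```text
time_s: 12.82
tcp_pos: [0.5111, -0.2573, 0.0895]
tool_rot: [0.069, 3.14, -0.0]
force: [0.5, 0.3, -1.0]
width: 0.0579
grip_force: 15.0
```

```bash
python3 -c "
from h import *
go(495.3,-320.5,60,87.8)"
```

```text
t 12.82 tcp [ 511.1 -257.3   89.5] yaw 87.5 q6 -2.01 w 57.9 | shift [ 13.  -63.8  29.5] twist -0.3
```

carry_out:
  targets:
    - [4,-20,0,-0.3]
    - [10,-45,0,-0.3]
    - [13,-60,10,-0.3]
    - [13,-64,25,-0.3]
    - [13,-64,30,-0.3]

```text
time_s: 13.45
tcp_pos: [0.4948, -0.3184, 0.0572]
tool_rot: [-0.063, -3.139, -0.002]
force: [-0.3, -0.2, -1.1]
width: 0.0577
grip_force: 15.0
```

```bash
python3 - <<'E'
from h import *
go(495.3,-320.5,18.5,87.8)
c=cam("wrist");s=cam("scene")
cv2.imwrite("pics/p3.png",np.vstack([c["frame"][:250],cv2.resize(s["frame"][60:240,120:360],(512,340))]))
E
```

```text
t 13.45 tcp [ 494.8 -318.4   57.2] yaw 87.7 q6 -2.12 w 57.7 | shift [-0.6 -2.1 38.7] twist -0.1
```

View pics/p3.png

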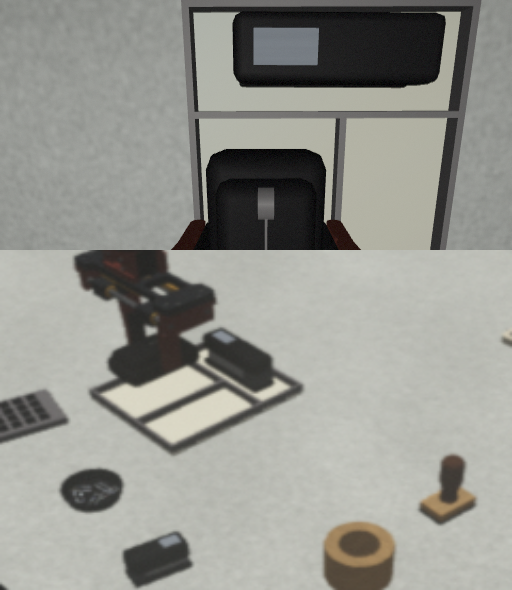

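Stapler stands upright in its compartment (wrist rows 12–86). The mouse, columns 207–326, is centred between walls at 200 and 335. Lowering.

carry_out:
  targets:
    - [0,-1,10,0]
    - [0,-1,22,0]
    - [0,-1,31,0]
    - [0,-1,35,0]
    - [0,-1,37,0]

```text
time_s: 14.18
tcp_pos: [0.4955, -0.3203, 0.0216]
tool_rot: [-0.063, -3.141, -0.0]
force: [-0.4, -0.5, -1.5]
width: 0.0583
grip_force: 15.0
```

carry_out:
  targets:
    - [0,0,0.5,0]
    - [0,0,1,0]
    - [0,0,1.5,0]
    - [0,0,1.5,0]
    - [0,0,1.5,0]

```text
time_s: 14.8
tcp_pos: [0.4955, -0.3204, 0.0206]
tool_rot: [0.063, 3.141, -0.0]
force: [0.5, -0.1, -1.0]
width: 0.0581
grip_force: 15.0
```

carry_out:
  targets:
    - [0,0,0.5,0]
    - [0,0,1,0]
    - [0,0,1.5,0]
    - [0,0,2,0]
    - [0,0,2,0]

```text
time_s: 15.42
tcp_pos: [0.4955, -0.3203, 0.0184]
tool_rot: [-0.063, -3.141, -0.0]
force: [-0.7, 0.8, -0.0]
width: 0.0577
grip_force: 15.0
```

carry_out:
  targets:
    - [0,0,0.3,0]
    - [0,0,0.6,0]
    - [0,0,0.8,0]
    - [0,0,0.8,0]
    - [0,0,0.8,0]

```text
time_s: 16.05
tcp_pos: [0.4955, -0.3204, 0.018]
tool_rot: [0.063, 3.141, -0.0]
force: [-1.6, 1.0, 5.2]
width: 0.0577
grip_force: 15.0
```

carry_out:
  targets:
    - [0,0,-0.3,0]
    - [0,0,-0.3,0]
    - [0,0,-0.3,0]
    - [0,0,-0.3,0]
    - [0,0,-0.3,0]
  hand: 72

```text
time_s: 16.68
tcp_pos: [0.4955, -0.3203, 0.0179]
tool_rot: [-0.063, -3.141, -0.0]
force: [-0.3, -0.1, 1.7]
width: 0.0721
grip_force: 0.0
```

carry_out:
  targets:
    - [0,0,-8,0]
    - [0,0,-25,0]
    - [0,0,-55,0]
    - [0,0,-90,0]
    - [0,0,-110,0]

```text
time_s: 17.3
tcp_pos: [0.4964, -0.3209, 0.1312]
tool_rot: [0.063, 3.138, -0.003]
force: [-0.3, -0.1, -0.5]
width: 0.0719
grip_force: 0.0
```

```bash
python3 -c "
from h import *
go(686,67,130,91.8)"
```

```text
t 17.3 tcp [ 496.4 -320.9  131.2] yaw 87.7 q6 -2.12 w 71.9 | shift [-173.9  395.2    1. ] twist -4.1
```

carry_out:
  targets:
    - [-20,45,0,0]
    - [-40,91,0,0]
    - [-60,137,0,0]
    - [-81,184,0,0]
    - [-101,230,0,0]

```text
time_s: 17.92
tcp_pos: [0.6067, -0.0931, 0.1296]
tool_rot: [0.063, 3.139, -0.0]
force: [0.2, 0.4, 0.3]
width: 0.0718
grip_force: 0.0
```

carry_out:
  targets:
    - [-20,45,0,-1]
    - [-40,91,0,-2]
    - [-60,137,0,-3]
    - [-73,165,0,-4]
    - [-73,165,0,-4]

```text
time_s: 18.55
tcp_pos: [0.6862, 0.0695, 0.1293]
tool_rot: [-0.051, 3.139, 0.0]
force: [-0.0, -1.0, 0.4]
width: 0.0723
grip_force: 0.0
```

```bash
python3 - <<'E'
from h import *
go(686,67,14,91.8)
c=cam("wrist");cv2.imwrite("pics/w4.png",c["frame"])
for a,r,k in blobs(mask(c["frame"],"brown"),1000,30000):
    w=plane(c,cv2.boxPoints(r),.03)[:,:2]*1e3
    rr=cv2.minAreaRect(w.astype(np.float32));print(int(a),np.round(r[0]),np.round(r[1]),np.round(rr[0],1),np.round(rr[1],1),round(rr[2],1))
E
```

```text
t 18.55 tcp [686.2  69.5 129.3] yaw 91.9 q6 -1.52 w 72.3 | shift [  0.5  -2.5 115.3] twist 0.1
1188 [144. 348.] [51. 39.] [842.5 -38.5] [36.9 59. ] 87.3
4802 [353. 349.] [ 53. 315.] [836.9 158.1] [ 58.7 299.3] 2.6
1127 [431. 305.] [71. 31.] [788.7 221.4] [76.1 28.2] 13.5
1127 [101. 304.] [32. 72.] [797.1 -74. ] [28.4 76.4] 78.9
1518 [369. 259.] [94. 30.] [746.6 161.6] [90.3 26.7] 46.1
1516 [162. 259.] [29. 94.] [751.9 -17.7] [26.  90.2] 47.5
3210 [265. 189.] [76. 44.] [686.6  69.6] [63.6 36.7] 1.8
6137 [280.  38.] [77. 97.] [573.6  76.9] [51.4 72.1] 1.8
```

View pics/w4.png

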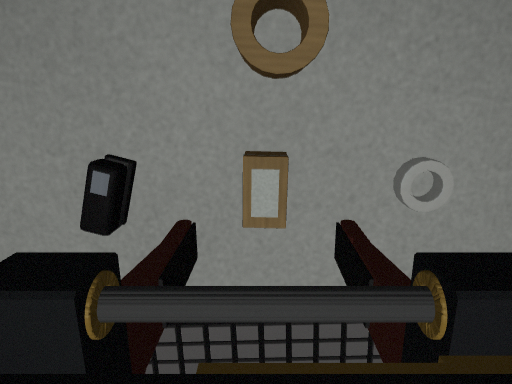

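The staples carton sits at (265,189), centred between the fingers, label up. Descending.

carry_out:
  targets:
    - [0,-1,30,0]
    - [0,-1,60,0]
    - [0,-1,90,0]
    - [0,-1,107,0]
    - [0,-1,114,0]
  hand: 60

```text
time_s: 19.23
tcp_pos: [0.6847, 0.0655, 0.0135]
tool_rot: [0.045, -3.14, 0.0]
force: [-0.1, -0.5, -0.4]
width: 0.0602
grip_force: 0.0
```

carry_out:
  targets:
    - [0,0,0,0]
    - [0,0,0,0]
    - [0,0,0,0]
    - [0,0,0,0]
    - [0,0,0,0]
  hand: 0
  grip_force: 15

```text
time_s: 19.85
tcp_pos: [0.686, 0.0665, 0.0151]
tool_rot: [-0.047, 3.14, 0.0]
force: [-1.2, 0.1, 6.2]
width: 0.0359
grip_force: 15.0
```

carry_out:
  targets:
    - [0,0,-2,0]
    - [0,0,-6,0]
    - [0,0,-20,0]
    - [0,0,-50,0]
    - [0,0,-75,0]

```text
time_s: 20.48
tcp_pos: [0.6856, 0.0664, 0.0908]
tool_rot: [-0.047, 3.14, 0.0]
force: [-0.6, 0.4, -0.9]
width: 0.0359
grip_force: 15.0
```

```bash
python3 -c "
from h import *
go(498.3,-240,90,87.8)"
```

```text
t 20.48 tcp [685.6  66.4  90.8] yaw 91.7 q6 -1.52 w 35.9 | shift [ 196.3 -300.7    0.6] twist 3.9
```

carry_out:
  targets:
    - [18,-28,0,0]
    - [44,-68,0,1]
    - [70,-108,0,2]
    - [97,-148,0,3]
    - [122,-188,0,4]

```text
time_s: 21.1
tcp_pos: [0.5683, -0.1264, 0.09]
tool_rot: [0.064, 3.14, -0.0]
force: [-0.3, -1.0, -0.8]
width: 0.0359
grip_force: 15.0
```

```bash
python3 -c "
from h import *
go(498.3,-240,60,87.8)"
```

```text
t 21.1 tcp [ 568.3 -126.4   90. ] yaw 87.7 q6 -1.77 w 35.9 | shift [  65.3 -116.3   29.9] twist -0.1
```

carry_out:
  targets:
    - [20,-36,0,0]
    - [42,-75,0,0]
    - [60,-107,5,0]
    - [65,-116,22,0]
    - [65,-116,30,0]

```text
time_s: 21.72
tcp_pos: [0.4989, -0.2384, 0.0582]
tool_rot: [-0.065, -3.14, -0.001]
force: [0.1, 0.7, -0.2]
width: 0.0357
grip_force: 15.0
```

```bash
python3 - <<'E'
from h import *
go(498.3,-240,19.1,87.8)
c=cam("wrist");s=cam("scene")
cv2.imwrite("pics/p4.png",np.vstack([c["frame"][:250],cv2.resize(s["frame"][60:240,120:360],(512,340))]))
E
```

```text
t 21.73 tcp [ 498.9 -238.4   58.2] yaw 87.6 q6 -2.0 w 35.7 | shift [ 0.5 -1.6 39.1] twist -0.2
```

View pics/p4.png

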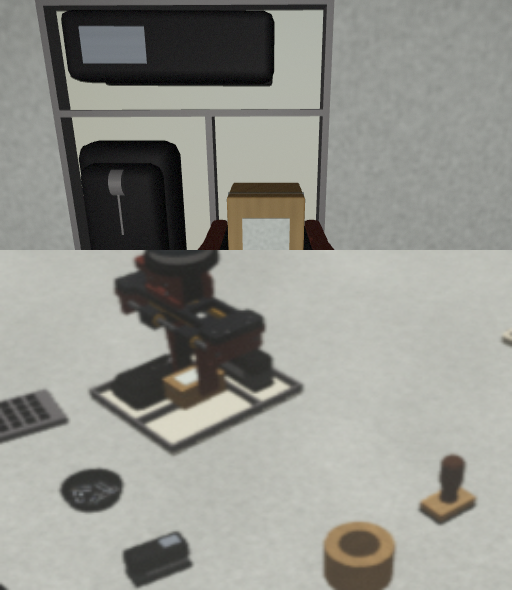

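Stapler and mouse both sit in their compartments. The carton, columns 228–305, is centred between the divider at 214 and the wall at 320. Lowering.

carry_out:
  targets:
    - [0,-1,10,0]
    - [0,-1,22,0]
    - [0,-1,31,0]
    - [0,-1,36,0]
    - [0,-1,38,0]

```text
time_s: 22.45
tcp_pos: [0.4992, -0.2394, 0.0205]
tool_rot: [-0.063, -3.141, -0.0]
force: [-0.3, -1.0, -0.5]
width: 0.0359
grip_force: 15.0
```

carry_out:
  targets:
    - [0,0,0.5,0]
    - [0,0,1,0]
    - [0,0,1.5,0]
    - [0,0,2,0]
    - [0,0,2,0]

```text
time_s: 23.08
tcp_pos: [0.4993, -0.2396, 0.0191]
tool_rot: [0.063, 3.141, -0.0]
force: [0.3, -0.2, 0.3]
width: 0.0356
grip_force: 15.0
```

carry_out:
  targets:
    - [0,0,0.3,0]
    - [0,0,0.6,0]
    - [0,0,0.8,0]
    - [0,0,0.8,0]
    - [0,0,0.8,0]

```text
time_s: 23.7
tcp_pos: [0.4993, -0.2395, 0.019]
tool_rot: [0.063, 3.141, -0.0]
force: [-3.0, 1.3, 9.3]
width: 0.0357
grip_force: 15.0
```

carry_out:
  targets:
    - [0,0,-0.5,0]
    - [0,0,-0.5,0]
    - [0,0,-0.5,0]
    - [0,0,-0.5,0]
    - [0,0,-0.5,0]
  hand: 47

```text
time_s: 24.32
tcp_pos: [0.4992, -0.2395, 0.0186]
tool_rot: [-0.063, -3.141, -0.0]
force: [0.4, 0.2, 0.3]
width: 0.0474
grip_force: 0.0
```

carry_out:
  targets:
    - [0,0,-8,0]
    - [0,0,-25,0]
    - [0,0,-55,0]
    - [0,0,-90,0]
    - [0,0,-110,0]

```text
time_s: 24.95
tcp_pos: [0.5002, -0.2399, 0.1318]
tool_rot: [0.063, 3.138, -0.002]
force: [0.1, 0.0, 0.6]
width: 0.047
grip_force: 0.0
```

```bash
python3 -c "
from h import *
go(564,73,150,168.8)"
```

```text
t 24.95 tcp [ 500.2 -239.9  131.8] yaw 87.7 q6 -2.0 w 47.0 | shift [-51.3 315.2 -18.5] twist -81.1
```

carry_out:
  targets:
    - [-5,30,-4,10]
    - [-10,62,-8,20]
    - [-15,94,-12,30]
    - [-20,126,-16,40]
    - [-25,158,-18,50]
  hand: 86

```text
time_s: 25.58
tcp_pos: [0.5311, -0.0816, 0.1483]
tool_rot: [1.392, 2.814, 0.001]
force: [-0.1, -0.9, -0.4]
width: 0.0856
grip_force: 0.0
```

```bash
python3 -c "
from h import *
go(564,73,150,-11.2)"
```

```text
t 25.57 tcp [531.1 -81.6 148.3] yaw 37.4 q6 -0.83 w 85.6 | shift [102.9 120.   -1.7] twist 48.6
```

carry_out:
  targets:
    - [22,26,0,10]
    - [46,53,0,20]
    - [70,81,0,30]
    - [92,108,0,40]
    - [103,120,0,48.6]

```text
time_s: 26.2
tcp_pos: [0.5631, 0.074, 0.1481]
tool_rot: [2.425, 1.995, 0.002]
force: [0.0, -0.2, -0.1]
width: 0.0863
grip_force: 0.0
```

```bash
python3 - <<'E'
from h import *
go(564,73,16,-11.2)
c=cam("wrist");cv2.imwrite("pics/w5.png",c["frame"])
f=c["frame"];m=mask(f,"brown")
m[260:]=0
ks=[k for k in cv2.findContours(m,cv2.RETR_CCOMP,cv2.CHAIN_APPROX_NONE)[0] if cv2.contourArea(k)>300]
for k in ks:
    (x,y),(w,h),a=cv2.fitEllipse(k);print(int(cv2.contourArea(k)),np.round([x,y,w,h,a],1),np.round(1e3*plane(c,(x,y),.048)[0],1))
E
```

```text
t 26.2 tcp [563.1  74.  148.1] yaw -11.1 q6 0.3 w 86.3 | shift [ -0.9   0.8 132.1] twist 0.1
717 [378.  243.2  17.5  62.5 135.3] [648.4  10.6  48. ]
668 [153.  243.3  16.6  63.   45.2] [461.4  47.7  48. ]
2646 [115.5 218.6  46.   83.2  63.1] [437.1  75.   48. ]
5088 [267.7 185.1  78.4  82.8 178.6] [566.3  78.6  48. ]
1011 [267.5 180.9  31.9  40.6  88. ] [566.8  82.   48. ]
```

View pics/w5.png

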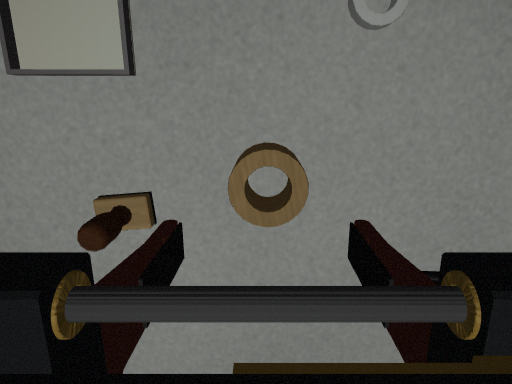

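The roll's top ring is centred about (268,188), outer radius 39 px, right between the fingers; the stamp (120,212) is clear of them.

carry_out:
  targets:
    - [1,1,30,0]
    - [1,1,65,0]
    - [1,1,100,0]
    - [1,1,122,0]
    - [1,1,132,0]
  hand: 87

```text
time_s: 26.88
tcp_pos: [0.5633, 0.0726, 0.0143]
tool_rot: [-2.42, -2.002, 0.001]
force: [-0.0, -0.3, 0.4]
width: 0.0869
grip_force: 0.0
```

carry_out:
  targets:
    - [0,0,0,0]
    - [0,0,0,0]
    - [0,0,0,0]
    - [0,0,0,0]
    - [0,0,0,0]
  hand: 0
  grip_force: 18

```text
time_s: 27.5
tcp_pos: [0.5645, 0.0731, 0.0158]
tool_rot: [2.421, 2.0, 0.002]
force: [-0.3, -2.1, 6.5]
width: 0.0662
grip_force: 18.0
```

carry_out:
  targets:
    - [0,0,-2,0]
    - [0,0,-6,0]
    - [0,0,-20,0]
    - [0,0,-50,0]
    - [0,0,-85,0]

```text
time_s: 28.12
tcp_pos: [0.5633, 0.0731, 0.1008]
tool_rot: [-2.422, -2.0, 0.001]
force: [0.2, -0.6, -0.8]
width: 0.0663
grip_force: 18.0
```

```bash
python3 -c "
from h import *
go(428.6,245.8,100,-11.2)"
```

```text
t 28.12 tcp [563.3  73.1 100.8] yaw -10.9 q6 0.3 w 66.3 | shift [ 144.2 -164.9    0.9] twist 0.3
```

carry_out:
  targets:
    - [20,-23,0,0]
    - [50,-57,0,0]
    - [82,-93,0,0]
    - [114,-130,0,0]
    - [138,-158,0,0]

```text
time_s: 28.75
tcp_pos: [0.4335, 0.2398, 0.1005]
tool_rot: [2.422, 2.001, 0.001]
force: [1.1, 0.5, -1.3]
width: 0.0662
grip_force: 18.0
```

carry_out:
  targets:
    - [4,-5,0,0.3]
    - [6,-7,10,0.3]
    - [6,-7,25,0.3]
    - [6,-7,38,0.3]
    - [6,-7,40,0.3]

```text
time_s: 29.38
tcp_pos: [0.4284, 0.2446, 0.0581]
tool_rot: [-2.428, -1.992, 0.004]
force: [-1.4, 0.4, -0.4]
width: 0.0663
grip_force: 18.0
```

```bash
python3 - <<'E'
from h import *
go(428.6,245.8,20,-11.2)
c=cam("wrist");s=cam("scene")
cv2.imwrite("pics/p5.png",np.vstack([c["frame"][:250],cv2.resize(s["frame"][150:330,270:510],(512,340))]))
E
```

```text
t 29.38 tcp [428.4 244.6  58.1] yaw -11.3 q6 0.69 w 66.3 | shift [ 1.2  0.1 38.1] twist -0.1
```

View pics/p5.png

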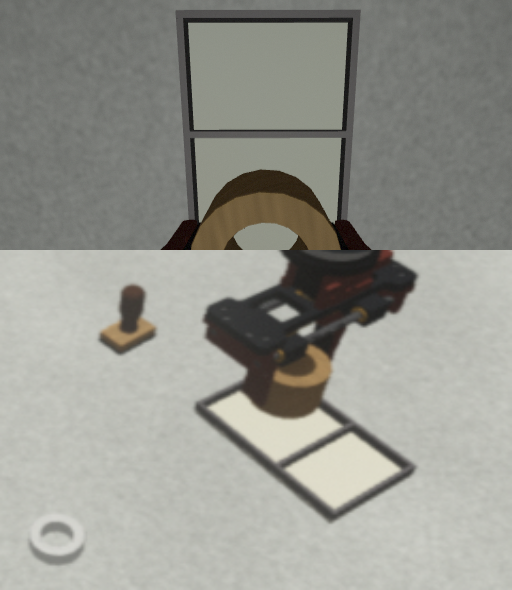

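The roll (columns 195–338) hangs centred over the mail tray's larger compartment. Lowering.

carry_out:
  targets:
    - [1,0,10,0]
    - [1,0,22,0]
    - [1,0,31,0]
    - [1,0,35,0]
    - [1,0,37,0]

```text
time_s: 30.1
tcp_pos: [0.429, 0.2466, 0.0223]
tool_rot: [-2.427, -1.994, 0.001]
force: [0.5, -0.1, -1.0]
width: 0.0661
grip_force: 18.0
```

carry_out:
  targets:
    - [0,0,0.5,0]
    - [0,0,1,0]
    - [0,0,1.5,0]
    - [0,0,1.8,0]
    - [0,0,1.8,0]

```text
time_s: 30.72
tcp_pos: [0.4292, 0.2467, 0.0209]
tool_rot: [2.428, 1.994, 0.0]
force: [-0.4, 0.4, -1.4]
width: 0.0664
grip_force: 18.0
```

carry_out:
  targets:
    - [0,0,0.4,0]
    - [0,0,0.8,0]
    - [0,0,1.2,0]
    - [0,0,1.4,0]
    - [0,0,1.4,0]

```text
time_s: 31.35
tcp_pos: [0.4291, 0.2467, 0.0198]
tool_rot: [2.428, 1.994, 0.0]
force: [-1.8, -1.4, 5.2]
width: 0.0666
grip_force: 18.0
```

carry_out:
  targets:
    - [0,0,-0.4,0]
    - [0,0,-0.4,0]
    - [0,0,-0.4,0]
    - [0,0,-0.4,0]
    - [0,0,-0.4,0]
  hand: 84

```text
time_s: 31.98
tcp_pos: [0.4291, 0.2467, 0.0199]
tool_rot: [-2.428, -1.994, 0.0]
force: [0.2, -0.1, 0.2]
width: 0.0842
grip_force: 0.0
```

carry_out:
  targets:
    - [0,0,-8,0]
    - [0,0,-25,0]
    - [0,0,-60,0]
    - [0,0,-105,0]
    - [0,0,-150,0]

```text
time_s: 32.6
tcp_pos: [0.429, 0.2466, 0.1724]
tool_rot: [2.428, 1.994, 0.001]
force: [0.3, -0.9, 0.5]
width: 0.084
grip_force: 0.0
```

```bash
python3 -c "
from h import *
go(426,68,170,-6.9)"
```

```text
t 32.6 tcp [429.  246.6 172.4] yaw -11.2 q6 0.69 w 84.0 | shift [-175.8   31.8    2.4] twist -4.3
```

carry_out:
  targets:
    - [-40,7,0,-1]
    - [-85,15,0,-2]
    - [-130,23,0,-3]
    - [-165,30,0,-4]
    - [-176,32,0,-4.3]
  hand: 60

```text
time_s: 33.22
tcp_pos: [0.4263, 0.0664, 0.171]
tool_rot: [2.353, 2.081, 0.002]
force: [-0.3, 0.1, -0.4]
width: 0.0602
grip_force: 0.0
```

```bash
python3 - <<'E'
from h import *
go(426,68,40,-6.9)
c=cam("wrist");s=cam("scene");t=cam("top");cv2.imwrite("pics/w6.png",c["frame"])
m=mask(c["frame"],"brown");m[260:]=0
for a,r,k in blobs(m,500,30000):
    w=plane(c,cv2.boxPoints(r),.016)[:,:2]*1e3
    rr=cv2.minAreaRect(w.astype(np.float32));print(int(a),np.round(r[0]),np.round(r[1]),np.round(rr[0],1),np.round(rr[1],1),round(rr[2],1))
E
```

```text
t 33.23 tcp [426.3  66.4 171. ] yaw -7.0 q6 0.25 w 60.2 | shift [  1.5  -0.7 131. ] twist -0.1
675 [346. 244.] [56. 22.] [500.  -14.8] [23.5 63.4] 32.0
685 [184. 243.] [20. 57.] [335.9   6.9] [63.5 20.8] 43.8
1870 [266. 177.] [44. 51.] [426.9  65.7] [43.7 50.4] 82.9
```

View pics/w6.png

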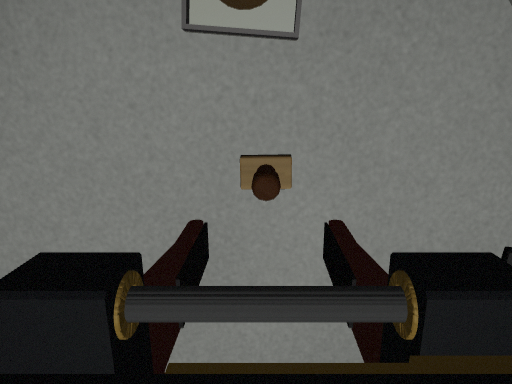

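```bash
python3 - <<'E'
from h import *
c=still("pics/w6.png",[.4263,.0664,.171],[2.353,2.081,.002])
s,t=cam("scene"),cam("top")
for p,z in(((266,171.5),.016),((266,186),.068)):print(np.round(1e3*plane(c,p,z)[0],1))
print("handle top tri",np.round(1e3*tri([(c,(266,186)),(s,(331.5,172.5))])[0],1))
go(426,69,39,-6.9)
E
```

```text
[428.   71.4  16. ]
[427.6  69.8  68. ]
handle top tri [427.8  69.2  67.6]
t 33.52 tcp [426.5  68.7 170. ] yaw -6.8 q6 0.25 w 59.6 | shift [  0.2  -0.5 131. ] twist 0.1
```

The stamp stands upright, foot (266,172), handle top (266,185), triangulated to (428, 69) at height 68–75 mm. Descending to the handle.

carry_out:
  targets:
    - [1,1,30,0]
    - [1,1,65,0]
    - [1,1,100,0]
    - [1,1,122,0]
    - [1,1,131,0]

```text
time_s: 34.15
tcp_pos: [0.4267, 0.0694, 0.0377]
tool_rot: [-2.349, -2.084, 0.003]
force: [-0.5, -0.4, 0.2]
width: 0.0598
grip_force: 0.0
```

carry_out:
  targets:
    - [0,0,0,0]
    - [0,0,0,0]
    - [0,0,0,0]
    - [0,0,0,0]
    - [0,0,0,0]
  hand: 0
  grip_force: 15

```text
time_s: 34.78
tcp_pos: [0.4277, 0.0687, 0.0393]
tool_rot: [2.351, 2.083, 0.001]
force: [-0.9, 0.3, 4.9]
width: 0.0237
grip_force: 15.0
```

carry_out:
  targets:
    - [0,0,-2,0]
    - [0,0,-6,0]
    - [0,0,-20,0]
    - [0,0,-50,0]
    - [0,0,-80,0]

```text
time_s: 35.4
tcp_pos: [0.4272, 0.0686, 0.1203]
tool_rot: [-2.351, -2.084, 0.0]
force: [0.7, 0.1, -1.3]
width: 0.0233
grip_force: 15.0
```

```bash
python3 - <<'E'
from h import *
go(444.8,326.3,119,-11.2)
s=cam("scene");cv2.imwrite("pics/p6.png",cv2.resize(s["frame"][90:290,270:490],(660,600)))
E
```

```text
t 35.4 tcp [427.2  68.6 120.3] yaw -6.9 q6 0.25 w 23.3 | shift [257.9 -13.5   1.3] twist 4.3
```

View pics/p6.png

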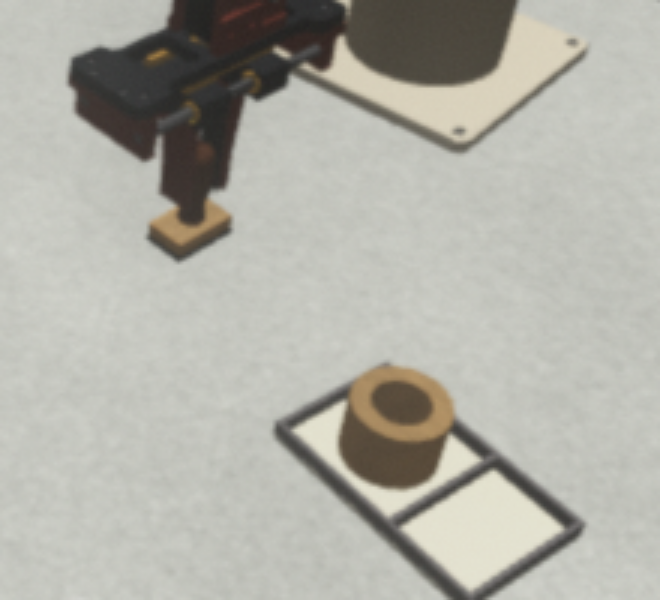

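The stamp is held level, foot at (190,230) in the crop; the roll lies flat in the larger compartment at (398,425). Carrying the stamp over.

carry_out:
  targets:
    - [25,-1,0,0]
    - [65,-3,0,1]
    - [110,-6,0,2]
    - [155,-8,0,3]
    - [195,-10,0,4]

```text
time_s: 36.08
tcp_pos: [0.4409, 0.2651, 0.1194]
tool_rot: [2.422, 2.0, 0.001]
force: [0.9, -0.7, -0.6]
width: 0.0236
grip_force: 15.0
```

```bash
python3 - <<'E'
from h import *
go(444.8,326.3,80,-11.2)
E
```

```text
t 36.08 tcp [440.9 265.1 119.4] yaw -10.9 q6 0.71 w 23.6 | shift [60.8 -7.8 39.4] twist 0.3
```

carry_out:
  targets:
    - [20,-3,0,0.3]
    - [45,-6,0,0.3]
    - [58,-8,5,0.3]
    - [61,-8,25,0.3]
    - [61,-8,40,0.3]

```text
time_s: 36.7
tcp_pos: [0.4442, 0.3246, 0.078]
tool_rot: [2.427, 1.994, -0.001]
force: [0.1, -0.4, -0.3]
width: 0.0235
grip_force: 15.0
```

carry_out:
  targets:
    - [0,0,8,0]
    - [0,0,18,0]
    - [0,0,27,0]
    - [0,0,32,0]
    - [0,0,34,0]

```text
time_s: 37.33
tcp_pos: [0.4446, 0.3248, 0.0446]
tool_rot: [-2.428, -1.994, 0.0]
force: [-0.1, -0.5, -0.4]
width: 0.0237
grip_force: 15.0
```

```bash
python3 - <<'E'
from h import *
go(444.8,326.3,43,-11.2)
c=cam("scene");m=mask(c["frame"],"brown")
for a,r,k in blobs(m,50,700):
    print(int(a),np.round(r[0],1),np.round(1e3*plane(c,r[0],.015)[0],1))
E
```

```text
t 37.33 tcp [444.6 324.8  44.6] yaw -11.2 q6 0.8 w 23.7 | shift [ 1.5 -0.1  1.6] twist -0.0
258 [431.2 262.6] [445.5 326.1  15. ]
325 [399.  232.5] [424.3 242.4  15. ]
170 [466.6 203.2] [254.8 296.2  15. ]
54 [210.9 139.8] [ 491.5 -256.4   15. ]
177 [505.5  59. ] [-417.7   72.9   15. ]
```

carry_out:
  targets:
    - [0,0,0.5,0]
    - [0,0,1,0]
    - [0,0,1.5,0]
    - [0,0,1.8,0]
    - [0,0,1.8,0]

```text
time_s: 38.0
tcp_pos: [0.4447, 0.325, 0.0434]
tool_rot: [-2.428, -1.994, -0.0]
force: [-1.1, -0.3, 3.1]
width: 0.0236
grip_force: 15.0
```

```bash
python3 -c "
from h import *
s=arm.sense();print(s['force'],s['tcp_pos'])"
```

```text
[-1.10192578 -0.34000439  3.08888214] [0.44466705 0.32498541 0.04335316]
```

Contact with the floor; releasing.

carry_out:
  targets:
    - [0,0,-0.2,0]
    - [0,0,-0.2,0]
    - [0,0,-0.2,0]
    - [0,0,-0.2,0]
    - [0,0,-0.2,0]
  hand: 50

```text
time_s: 38.62
tcp_pos: [0.4446, 0.3249, 0.0432]
tool_rot: [-2.428, -1.994, 0.0]
force: [0.1, 0.8, -0.4]
width: 0.0502
grip_force: 0.0
```

carry_out:
  targets:
    - [0,0,-10,0]
    - [0,0,-30,0]
    - [0,0,-65,0]
    - [0,0,-110,0]
    - [0,0,-150,0]

```text
time_s: 39.25
tcp_pos: [0.4447, 0.3249, 0.1955]
tool_rot: [2.428, 1.994, 0.002]
force: [0.5, -0.0, -0.7]
width: 0.0502
grip_force: 0.0
```

carry_out:
  targets:
    - [-40,20,0,0]
    - [-85,42,0,0]
    - [-130,65,0,0]
    - [-170,85,0,0]
    - [-200,100,0,0]

```text
time_s: 39.88
tcp_pos: [0.5042, 0.1075, 0.1941]
tool_rot: [2.428, 1.993, 0.001]
force: [1.3, 0.4, 0.7]
width: 0.0502
grip_force: 0.0
```

```bash
python3 - <<'E'
from h import *
s,t=cam("scene"),cam("top")
for n,c in(("top",t),("scene",s)):
  for kind,z in(("dark",.02),("brown",.015)):
    for a,r,k in blobs(mask(c["frame"],kind),60,1500):
        w=plane(c,cv2.boxPoints(r),z)[:,:2]*1e3;rr=cv2.minAreaRect(w.astype(np.float32))
        print(n,kind,int(a),np.round(r[0],1),np.round(r[1],1),np.round(rr[0]),np.round(rr[1]),round(rr[2],1))
# compartments in world, inner corners, seen as outlines in top
def comp(o,yaw,x,y):
    Rm=R.from_euler("z",yaw,degrees=True).as_matrix()[:2,:2];return Rm@np.array([x,y])+o
E
```

```text
top dark 212 [165.5 280.8] [13.6 78.3] [331. 190.] [ 32. 186.] 11.1
top dark 523 [365.  257.1] [44.9 12.9] [ 400. -284.] [108.  31.] 87.4
top dark 85 [104.9 231.5] [13.2  9.2] [443. 340.] [32. 22.] 82.2
top dark 821 [180.1 236.2] [38.8 28. ] [437. 160.] [94. 67.] 85.9
top dark 865 [380.5 217.4] [23.9 39.3] [ 496. -321.] [58. 96.] 88.0
top dark 96 [217.  180.6] [52.8  6.5] [574.  76.] [129.  16.] 10.4
top dark 72 [188.5 153.5] [ 7. 15.] [638. 148.] [17. 37.] 1.7
top dark 474 [333.5 145. ] [24. 25.] [ 669. -205.] [59. 62.] 1.7
top dark 220 [276. 133.] [ 9.7 25.7] [695. -64.] [24. 64.] 77.5
top dark 1128 [99.8 67.2] [52.3 29. ] [847. 375.] [135.  72.] 46.7
top brown 160 [151.7 239.2] [10.7 24.1] [428. 229.] [26. 58.] 89.6
top brown 140 [105.9 230.8] [11.8 20. ] [445. 340.] [28. 49.] 88.7
top brown 66 [190.  222.5] [ 7. 18.] [471. 138.] [17. 44.] 1.6
top brown 333 [348.  214.5] [23. 16.] [ 501. -243.] [56. 39.] 0.6
top brown 80 [103.1  61.6] [23.4  5.6] [863. 369.] [60. 14.] 22.5
scene dark 67 [399.6 267.5] [70.8  2.7] [500. 289.] [131.   6.] 79.9
scene dark 249 [435.3 252.2] [49.2 22.6]
[... 400 characters left out ...]
37.4  39.9] [20.8 39.7] [ 313. -861.] [172. 136.] 56.7
scene dark 231 [354.5  28.5] [19. 15.] [-266. -391.] [161.  53.] 37.9
scene dark 72 [395.7   5.5] [19.5 10.5] [-536. -404.] [148.  75.] 26.5
scene dark 615 [249.5   8. ] [16. 71.] [-134. -789.] [154. 277.] 43.7
scene dark 1451 [130.1  20. ] [ 26.5 116.8] [  208. -1014.] [230. 563.] 89.3
scene brown 231 [431.1 263.2] [16.6 25.9] [446. 326.] [32. 69.] 77.9
scene brown 639 [403.6 224.9] [34.6 24.6] [399. 236.] [69. 80.] 3.1
scene brown 451 [503.   69.5] [53. 16.] [-362.   89.] [362.  48.] 24.1
scene brown 311 [457.5  52.7] [ 8.5 44.1] [-366.  -57.] [322.  28.] 22.0
scene brown 1023 [124.8   7.7] [ 24.  113.5] [  151. -1140.] [599. 227.] 2.5
```

Arm hides part of the mail tray in the top view; move clear and recheck.

carry_out:
  targets:
    - [-40,8,0,0]
    - [-85,17,0,0]
    - [-130,26,0,0]
    - [-180,36,0,0]
    - [-210,42,0,0]

```text
time_s: 40.6
tcp_pos: [0.5043, -0.106, 0.1938]
tool_rot: [2.428, 1.993, 0.001]
force: [0.8, 1.3, -0.1]
width: 0.0502
grip_force: 0.0
```

```bash
python3 - <<'E'
from h import *
s,t=cam("scene"),cam("top")
f=t["frame"];cv2.imwrite("pics/f.png",f)
for n,c in(("top",t),("scene",s)):
  for kind in("brown","white"):
    for a,r,k in blobs(mask(c["frame"],kind),50,1500):
        if (n=="top" and not(90<r[0][0]<180 and 200<r[0][1]<270)) or (n=="scene" and not(360<r[0][0]<465 and 205<r[0][1]<290)):continue
        for z in(.01,.02,.052):
            w=plane(c,cv2.boxPoints(r),z)[:,:2]*1e3;rr=cv2.minAreaRect(w.astype(np.float32))
            print(n,kind,int(a),np.round(r[0],1),z,np.round(rr[0]),np.round(rr[1]),round(rr[2],1))
# foot only: lighter wood colour
h=cv2.cvtColor(f,cv2.COLOR_BGR2HSV)[214:250:2,94:126:2]
print(h[...,2]);print(h[...,1])
E
```

```text
top brown 618 [142. 239.] 0.01 [428. 253.] [62. 74.] 1.6
top brown 618 [142. 239.] 0.02 [428. 251.] [62. 73.] 1.6
top brown 618 [142. 239.] 0.052 [429. 243.] [60. 71.] 1.6
top brown 276 [109.5 231.1] 0.01 [445. 332.] [46. 49.] 78.9
top brown 276 [109.5 231.1] 0.02 [445. 329.] [46. 48.] 78.9
top brown 276 [109.5 231.1] 0.052 [445. 320.] [44. 47.] 78.9
top white 91 [143. 239.] 0.01 [428. 251.] [29. 24.] 2.7
top white 91 [143. 239.] 0.02 [428. 248.] [29. 24.] 2.7
top white 91 [143. 239.] 0.052 [429. 241.] [28. 23.] 2.7
top white 517 [145.6 238.6] 0.01 [429. 245.] [90. 91.] 79.4
top white 517 [145.6 238.6] 0.02 [429. 242.] [89. 91.] 79.4
top white 517 [145.6 238.6] 0.052 [430. 235.] [86. 88.] 79.4
top white 378 [112.5 231.1] 0.01 [445. 325.] [55. 92.] 78.8
top white 378 [112.5 231.1] 0.02 [445. 322.] [55. 91.] 78.8
top white 378 [112.5 231.1] 0.052 [445. 313.] [53. 88.] 78.8
scene brown 235 [430.8 263.3] 0.01 [442. 325.] [33. 70.] 80.3
scene brown 235 [430.8 263.3] 0.02 [451. 327.] [33. 69.] 80.3
scene brown 235 [430.8 263.3] 0.052 [478. 335.] [31. 66.] 80.3
scene brown 643 [403.4 225. ]
[... 1871 characters left out ...]
 136 132 129 132 100  25  23]
 [ 12  11  18 120 173 164 176 172 177 181 145 129 140  48  22  23]
 [ 11  10  17 140 171 166 170 180 185 188 154 132 142  29  23  22]
 [ 12  12  20  63 163 164 173 181 164 173 140 131 141  25  22  20]
 [ 12  13  26  29  42 131 164 148 135 132 129 132 107  23  23  18]
 [ 11  13  28  26  27 105 130 130 130 131 130 136  64  23  23  16]
 [ 12  10  29  26  26 109 122 129 130 131 130 137  28  23  21  17]
 [ 13  18  27  26  25  25  30  45  61  99 123 127  27  22  20  16]
 [ 13  22  25  25  25  25  25  23  24  25  26  26  22  22  16  19]
 [ 14  25  25  25  26  25  25  25  25  25  23  22  23  21  16  24]
 [ 15  16  22  25  26  24  24  25  25  23  23  23  23  22  17  24]]
```

```bash
python3 -c "
from h import *
print(arm.sign_off())"
```

```text
the job is handed in; nothing more can be done
None
```

Both kits are made up and the job is handed in at about 41 s. All five items went into their compartments in the order asked, each lowered to contact before release. The final camera check showed nothing out of place, and the mini stapler and small tape roll were not touched.

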